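# Unpile the supplies into their fitted holders

### The arm

A 7-joint arm with a two-finger parallel gripper is mounted at the origin on a cart in front of the work surface, level with it; the furniture and walls round the work are solid. World frame = base frame: x ahead of the robot, y to its left, z up, the work surface at z = 0. Lengths are in m, angles in rad, forces in N, time in s.
With the tool pointing down it reaches from about 0.4 to 0.85 m from the base axis. Payload 4.4 kg.
Tool frame: the origin (TCP) lies on the centre line of the jaws, within the pads' length; the fingertips stand 11 mm ahead of it and the grasp point (between the pads) lies 8 mm behind it; z points along the fingers, y is the line along which they close (so a half turn about z gives the same grasp; the last joint's range is limited). The gripper opens to 94 mm and grips with 3 to 60 N. Pads are 16 mm wide; open, the fingers measure 119 mm over their backs; the gripper's body (75 mm by 177 mm) begins 78 mm behind the grasp point.
Start: joints at [-1.283, 0.628, 0.038, 1.517, -0.027, 0.996, -0.02], TCP at [0.225, 0.61, 0.183] pointing down, gripper open.
Joint ranges: [-3.06, 3.06], [-0.37, 2.12], [-1.25, 1.32], [0.18, 2.47], [-1.1, 4.24], [0.23, 1.98], [-2.94, 2.94]. Speed limits (rad/s): [2.57, 2.57, 3.14, 3.14, 3.14, 3.14, 3.14].

### API

Orientations are given as a unit quaternion [x, y, z, w].
In Python, from plant import r gives the robot as it stands. The module is installed in compiled form; this text tells all that it offers. Calls block until the motion is done:
- r.move_pose(position, orientation): joint-space move of the TCP to a pose.
- r.servo_line(position, orientation=None, v=0.15): straight line of the TCP; orientation=None keeps the orientation; v is the mean speed in m/s.
- r.movej(angles): joint-space move.
- r.command_gripper(opening): finger opening in m; the grip force is fixed at half the most; returns when the fingers have stopped.
- r.dwell(seconds).
- r.solve_ik(position, orientation): joint angles nearest the present ones, or None.
- r.capture(name): name is "side" or "top" or "wrist"; returns the picture (384x512x3 uint8, red, green, blue); there is no depth.
- r.camera_params(name): a dict with "mtx" (3x3 intrinsics, pixels), "R" (3x3) and "t" (3): a world point X has camera coordinates R X + t. Camera axes: x right, y down, z forward; pixel columns grow to the right and rows downward; lengths in m; the calibration is good to about 2 mm. A picture is of the moment at which its call begins: read the wrist's pose just before it. camera_params takes no time and is no camera call; for the wrist camera it gives the pose at the moment of the call.
A pose or a line that the arm cannot do raises r.IKError and nothing moves.
- r.sign_off(): hands the job in; it is judged then, once.
Trained networks look in the newest picture that a camera, given by its name, has taken for a name from the list of things; names that differ only in an ending like _2 or _b are one class to them, and where a whole thing is asked for, a point or a joint stands for the part that bears it (a point fixed in the world has none). Each returns a list of dicts, best first, with "p" (0 to 1); they miss things now and then, are a little off and sometimes report something else, mostly with a low value. They report only what shows in the picture. A call takes as long as a camera call.
- r.search_frame(camera, query): "at" ([column, row] in pixels, amid what is visible of it).
- r.masks_of(camera, query): "region" (384x512 bool, what is visible of it) and "at" ([column, row] in pixels, amid what is visible of it).
Readings, each from a call of its own:
- r.read_time(): time.
- r.read_joint_positions(): joint angles.
- r.read_joint_velocities(): joint speeds.
- r.read_joint_torque(): joint torques, N m.
- r.read_ee_pos(): TCP position.
- r.read_tool_rot(): TCP orientation.
- r.read_wrist_force(): force on the tool from outside, world axes, zero at the start.
- r.read_wrist_torque(): the same for the moment, N m.
- r.read_grip_width(): finger opening in m.
- r.read_finger_force(): force on a finger pad.
Only numpy, scipy, OpenCV 4.12 (cv2) and the standard library are available. Lean on these libraries where they do the work, as an engineer would, in place of code of your own. Each camera call takes 0.05 s, during which the arm holds its last target. There are 200 camera calls.

### The job

The supplies have been left in a pile, and the little amber bottle stands in a holder that is not its own. Take the pile apart and put the grey enclosure, the white carton, the wire spool and the bottle each upright and flat on the floor of the grey open holder made to its shape and size, one thing in each. Leave the yellow meter and the side cutters where they are.

Things in the scene. Friction and masses are not known exactly. Their poses are not given: they have to be found in the camera images.
- enclosure_center (a point): Centre (half-way up) of the loose grey printed enclosure, an upside-down box with a flat top, 88 mm along its own x, 62 mm along its own y, 32 mm high. Bottom of the pile, on the bench at the start. Grasp across the 62 mm. Its place is enclosure_tray, long side along the tray's long side, either way round.
- carton_center (a point): Centre of the loose small white carton, 50 mm along its own x, 70 mm along its own y, 34 mm high; it lies on the enclosure at the start, long side roughly along the enclosure's long side. Grasp across the 50 mm. Its place is carton_tray, its long side (own y) along the tray's long side (x), either way round.
- spool_center (a point): Centre of the loose wire spool with black flanges, 44 mm diameter, 46 mm high, axis z upright; top of the pile, on the carton. Grasp round the flanges. Its place is spool_holder. (Another, wider spool at the back of the bench is fixed clutter.)
- bottle_center (a point): Centre of the loose small amber bottle with white cap: body 23 mm diameter and 30 mm high, cap 20 mm diameter, 38 mm high in all, axis z upright. At the start it stands on the floor of carton_tray, in the carton's way. Its place is bottle_holder.
- enclosure_tray: A holder fixed to the bench, grey printed plastic like the other three holders. Origin at the centre of its underside (bench level), z up. Floor 3 mm thick, rim 9 mm above the bench (so 6 mm above the floor), walls 3 mm. A flat screw ear sticks out 9 mm at each x end. The larger rectangular one: inside 102 mm along its x by 76 mm along its y.
- carton_tray: A holder fixed to the bench, grey printed plastic like the other three holders. Origin at the centre of its underside (bench level), z up. Floor 3 mm thick, rim 9 mm above the bench (so 6 mm above the floor), walls 3 mm. A flat screw ear sticks out 9 mm at each x end. The smaller rectangular one: inside 84 mm along its x by 64 mm along its y.
- spool_holder: A holder fixed to the bench, grey printed plastic like the other three holders. Origin at the centre of its underside (bench level), z up. Floor 3 mm thick, rim 9 mm above the bench (so 6 mm above the floor), walls 3 mm. A flat screw ear sticks out 9 mm at each x end. The larger round one: inside diameter 58 mm.
- bottle_holder: A holder fixed to the bench, grey printed plastic like the other three holders. Origin at the centre of its underside (bench level), z up. Floor 3 mm thick, rim 9 mm above the bench (so 6 mm above the floor), walls 3 mm. A flat screw ear sticks out 9 mm at each x end. The smaller round one: inside diameter 38 mm.
- meter: Bystander: yellow hand meter lying loose on the bench, 136 (own x) x 68 x 40 mm high, origin at the centre of its underside. Not to be moved.
- cutters: Bystander: side cutters with blue handles lying loose on the blue mat (3 mm thick), 53 x 105 (own y) x 14 mm high, origin at the centre of their underside. Not to be moved.

How it is judged:
At the end, for the whole second after the job is handed in: The enclosure is in the enclosure tray, the carton in the carton tray, the spool in the spool holder and the bottle in the bottle holder: each centred over its holder within 13 mm, standing on the holder's floor (height within 4 mm) and upright (within 0.12 rad) (horizontal distance between enclosure_center and enclosure_tray below 0.013 m and z of enclosure_center in the frame of enclosure_tray between 0.015 and 0.023 m and angle between each of enclosure_center, carton_center, spool_center, bottle_center's own z axis and vertical below 0.12 rad and horizontal distance between carton_center and carton_tray below 0.013 m and z of carton_center in the frame of carton_tray between 0.016 and 0.024 m and horizontal distance between spool_center and spool_holder below 0.013 m and z of spool_center in the frame of spool_holder between 0.022 and 0.03 m and horizontal distance between bottle_center and bottle_holder below 0.013 m and z of bottle_center in the frame of bottle_holder between 0.018 and 0.026 m); the robot touches nothing.
It fails at once if the meter is moved by more than 20 mm (distance of meter from where it was at the start of the episode above 0.02 m).
It fails at once if the side cutters are moved by more than 20 mm (distance of cutters from where it was at the start of the episode above 0.02 m).
It also fails if it takes over 112 s, if anything falls off the work surface, if the arm or the gripper's body presses on something with over 40 N, if the wrist force passes 120 N, or if a joint passes its speed limit or range.

## Working session

There is one attempt and no reset: what is moved stays moved. The work goes in short steps, each a Python script; the robot and the scene stay as the last script left them, time stands still between calls to the robot, and variables do not carry over. Pictures are saved under pics/ and viewed, at most 14 in all, crops included, and the job is handed in when it is done.

```bash
mkdir -p pics; ls
python3 - <<'E'
from plant import r
import cv2,numpy as np
for c in ["top","side"]:
    im=r.capture(c); cv2.imwrite(f"pics/{c}0.png",im[:,:,::-1])
    P=r.camera_params(c); print(c,np.round(P["mtx"],1).tolist(),np.round(-P["R"].T@P["t"],3))
    for q in ["enclosure_center","carton_center","spool_center","bottle_center","enclosure_tray","carton_tray","spool_holder","bottle_holder","meter","cutters"]:
        print(q,[(np.round(d["at"]).tolist(),round(d["p"],2)) for d in r.search_frame(c,q)][:4])
print(r.read_time(),r.read_ee_pos(),r.read_tool_rot())
E
```

```text
pics
top [[459.4, 0.0, 253.1], [0.0, 459.4, 187.1], [0.0, 0.0, 1.0]] [ 0.251 -0.07   1.345]
enclosure_center [([325.0, 240.0], 0.64)]
carton_center [([327.0, 232.0], 0.7)]
spool_center [([326.0, 227.0], 0.64)]
bottle_center []
enclosure_tray [([126.0, 233.0], 0.55)]
carton_tray []
spool_holder [([254.0, 224.0], 0.64)]
bottle_holder [([245.0, 167.0], 0.61)]
meter [([386.0, 198.0], 0.96), ([326.0, 240.0], 0.69)]
cutters [([189.0, 159.0], 0.73), ([250.0, 224.0], 0.32)]
side [[437.3, 0.0, 256.0], [0.0, 437.3, 195.7], [0.0, 0.0, 1.0]] [ 0.486 -1.48   0.6  ]
enclosure_center [([219.0, 238.0], 0.84), ([229.0, 193.0], 0.5)]
carton_center [([222.0, 230.0], 0.75)]
spool_center [([220.0, 211.0], 0.66)]
bottle_center [([221.0, 237.0], 0.52), ([230.0, 190.0], 0.46)]
enclosure_tray [([221.0, 176.0], 0.46)]
carton_tray [([239.0, 195.0], 0.45)]
spool_holder [([229.0, 214.0], 0.55)]
bottle_holder [([230.0, 214.0], 0.4), ([222.0, 240.0], 0.38)]
meter []
cutters []
1.1 [0.22518749 0.60973797 0.18346118] [ 1.75997006e-01  9.84390702e-01 -6.93045180e-06 -1.34088423e-05]
```

View pics/top0.png

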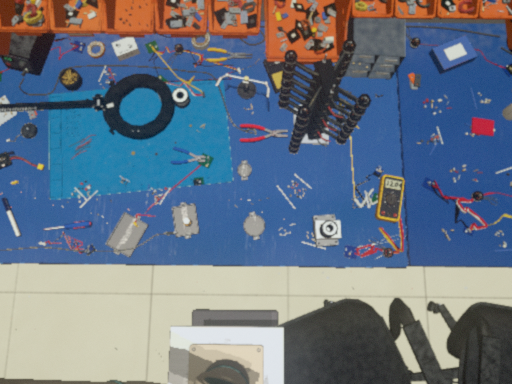

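View pics/side0.png

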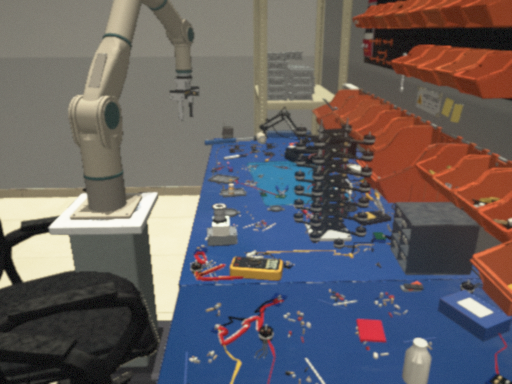

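The top view shows the pile at (327,230), and the meter to its right at (390,198). The enclosure tray is at (126,233), the carton tray with the bottle at (185,220), the spool holder at (254,224), the bottle holder at (245,168) and the cutters at (190,158). The side view shows nothing tall close to the holders.

```bash
cat > h.py <<'E'
from plant import r
import cv2,numpy as np
from scipy.spatial.transform import Rotation as Rn
def ray(c,px,z,P=None):
    P=P or r.camera_params(c); d=P["R"].T@np.linalg.inv(P["mtx"])@[px[0],px[1],1]; o=-P["R"].T@P["t"]
    return (o+d*(z-o[2])/d[2])[:3]
def down(yaw):  # tool z down, tool y axis (closing line) at angle yaw from world x
    y=np.array([np.cos(yaw),np.sin(yaw),0]); z=np.array([0,0,-1.]); return Rn.from_matrix(np.c_[np.cross(y,z),y,z]).as_quat()
def shot(n):
    P=r.camera_params("wrist"); im=r.capture("wrist"); cv2.imwrite(f"pics/{n}.png",im[:,:,::-1]); return P,im
E
python3 - <<'E'
from h import *
for n,p,z in [("pile",(327,230),.09),("enc",(126,233),.009),("car",(185,220),.009),("spo",(254,224),.009),("bot",(245,168),.009),("meter",(390,198),.04),("cut",(190,158),.01)]:
    print(n,np.round(ray("top",p,z),3))
P=r.camera_params("wrist"); q=Rn.from_quat(r.read_tool_rot()); 
print("cam in tool",q.inv().apply(-P["R"].T@P["t"]-r.read_ee_pos()),np.round((P["R"]@q.as_matrix()),2).tolist(),P["mtx"].tolist())
for x,y in [(.5,-.25),(.45,.25),(.45,.0)]:
  for yaw in [0,np.pi/2,-np.pi/2,np.pi]:
    s=r.solve_ik([x,y,.3],down(yaw)); print(x,y,yaw, None if s is None else np.round(s,2))
E
```

```text
pile [ 0.412 -0.275  0.09 ]
enc [0.408 0.298 0.009]
car [0.448 0.128 0.009]
spo [ 0.438 -0.074  0.009]
bot [ 0.607 -0.046  0.009]
meter [ 0.514 -0.467  0.04 ]
cut [0.637 0.121 0.01 ]
cam in tool [ 0.06959103  0.00064087 -0.20043914] [[-0.0, 1.0, 0.0], [-0.97, 0.0, -0.24], [-0.24, -0.0, 0.97]] [[310.4992212985613, 0.0, 257.58841300532373], [0.0, 310.4992212985613, 190.6471907268092], [0.0, 0.0, 1.0]]
0.5 -0.25 0 [-0.21  0.56  1.04  1.63 -0.5   1.25  0.93]
0.5 -0.25 1.5707963267948966 [-0.02  0.45  0.66  1.62 -0.29  1.18  2.28]
0.5 -0.25 -1.5707963267948966 [-0.22  0.57  1.07  1.63 -0.52  1.26 -0.63]
0.5 -0.25 3.141592653589793 [-0.25  0.61  1.15  1.63 -0.57  1.29 -2.15]
0.45 0.25 0 [-0.87  0.33  0.43  1.73 -0.15  1.11 -0.39]
0.45 0.25 1.5707963267948966 [-0.59  0.31  0.04  1.72 -0.01  1.11  1.02]
0.45 0.25 -1.5707963267948966 [-1.15  0.41  0.86  1.74 -0.34  1.15 -1.76]
0.45 0.25 3.141592653589793 [-0.27  0.33 -0.4   1.71  0.14  1.12  2.43]
0.45 0.0 0 [-0.54  0.24  0.61  1.88 -0.15  1.07  0.12]
0.45 0.0 1.5707963267948966 [-0.32  0.21  0.32  1.88 -0.08  1.06  1.6 ]
0.45 0.0 -1.5707963267948966 [-0.87  0.36  1.12  1.89 -0.36  1.12 -1.19]
0.45 0.0 3.141592653589793 [-0.89  0.37  1.15  1.89 -0.38  1.13 -2.74]
```

Run:
```python
from h import *
import pickle
for n,p in [("w1",(.45,.14,.24)),("w2",(.44,-.2,.24))]:
    r.move_pose(p,down(-np.pi/2)); P,im=shot(n)
    out={}
    for q in ["enclosure_center","carton_center","spool_center","bottle_center","enclosure_tray","carton_tray","spool_holder","bottle_holder"]:
        out[q]=r.masks_of("wrist",q)
        print(n,q,[(np.round(d["at"]).tolist(),round(d["p"],2),int(d["region"].sum())) for d in out[q]][:3])
    pickle.dump((P,out),open(n+".pkl","wb"))
print(r.read_time())
```

```text
w1 enclosure_center []
w1 carton_center []
w1 spool_center []
w1 bottle_center [([272.0, 171.0], 0.81, 262)]
w1 enclosure_tray [([147.0, 192.0], 0.89, 3923)]
w1 carton_tray [([263.0, 159.0], 0.9, 2960)]
w1 spool_holder [([408.0, 175.0], 0.95, 1794)]
w1 bottle_holder [([400.0, 53.0], 0.97, 1193)]
w2 enclosure_center [([316.0, 156.0], 0.58, 933)]
w2 carton_center [([315.0, 173.0], 0.58, 1336)]
w2 spool_center [([331.0, 200.0], 0.64, 1517)]
w2 bottle_center [([24.0, 163.0], 0.68, 521)]
w2 enclosure_tray []
w2 carton_tray []
w2 spool_holder [([169.0, 168.0], 0.6, 1769)]
w2 bottle_holder [([136.0, 38.0], 0.77, 1251)]
5.1833
```

View pics/w1.png

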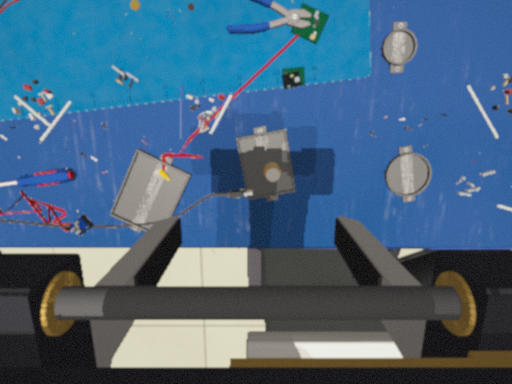

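View pics/w2.png

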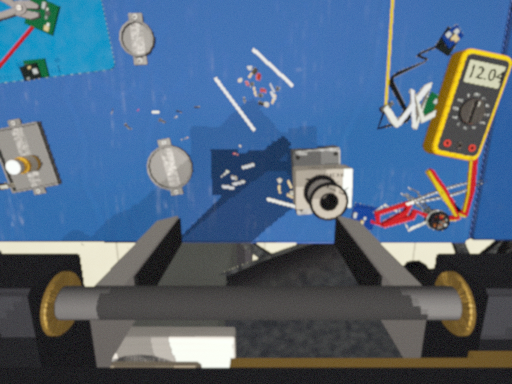

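The wrist views show the enclosure tray at (150,190) with its long axis tilted. The carton tray is at (266,163) with the bottle in it at (273,172). The spool holder is at (408,174) and the bottle holder at (400,47). In w2 the spool top is at (328,200), on the carton and enclosure.

```bash
cat >> h.py <<'E'
def warp(im,P,z,x0,x1,y0,y1,s=1000):  # top-down picture of plane z, up=+x, left=+y
    X,Y=np.meshgrid(np.arange(y1,y0,-1/s),np.arange(x1,x0,-1/s)); W=np.stack([Y,X,np.full_like(X,z)],-1)
    c=W@P["R"].T+P["t"]; u=c@P["mtx"].T; u=(u[...,:2]/u[...,2:]).astype(np.float32)
    return cv2.remap(im,u,None,cv2.INTER_LINEAR)
def outline(reg,P,z,k=31):  # opened mask on plane z: centre, sizes, angle (rad) of long side from world x
    x0,x1,y0,y1=.2,.8,-.45,.5
    m=warp(reg.astype(np.uint8)*255,P,z,x0,x1,y0,y1)>127
    m=m.astype(np.uint8); m=cv2.morphologyEx(m,cv2.MORPH_CLOSE,np.ones((25,25)))
    o=cv2.morphologyEx(m,cv2.MORPH_OPEN,cv2.getStructuringElement(cv2.MORPH_ELLIPSE,(k,k)))
    f=lambda q:np.array([x1-q[1]/1000,y1-q[0]/1000])
    res=[]
    for mm in (m,o):
        c=max(cv2.findContours(mm,cv2.RETR_EXTERNAL,cv2.CHAIN_APPROX_NONE)[0],key=cv2.contourArea)
        b=cv2.boxPoints(cv2.minAreaRect(c)); b=np.array([f(q) for q in b]); e=[b[1]-b[0],b[2]-b[1]]; e.sort(key=np.linalg.norm)
        M=cv2.moments(c)
        res.append((b.mean(0).round(4),f((M["m10"]/M["m00"],M["m01"]/M["m00"])).round(4),[round(float(np.linalg.norm(v)),4) for v in e],round(float(np.arctan2(e[1][1],e[1][0])%np.pi),3)))
    return res
E
python3 - <<'E'
from h import *
import pickle
for n in ["w1","w2"]:
    P,out=pickle.load(open(n+".pkl","rb"))
    for q,z in [("enclosure_tray",.009),("carton_tray",.009),("spool_holder",.009),("bottle_holder",.009),("bottle_center",.03),("spool_center",.105),("carton_center",.066),("enclosure_center",.032)]:
        if out[q]:
            print(n,q,np.round(ray("",out[q][0]["at"],z,P),3)); 
            for t in outline(out[q][0]["region"],P,z,9 if "bottle_c" in q else 31): print("   ",*t)
P1,P2=[pickle.load(open(n+".pkl","rb"))[0] for n in("w1","w2")]
i1,i2=[cv2.imread(f"pics/{n}.png") for n in("w1","w2")]
a=warp(i1,P1,.009,.33,.53,.0,.4,2000)
b=np.hstack([warp(i2,P2,z,.33,.53,-.36,-.16,2000) for z in (.032,.066)])
cv2.imwrite("pics/warp.png",cv2.resize(np.vstack([a,b]),None,fx=.75,fy=.75))
E
```

```text
w1 enclosure_tray [0.411 0.299 0.009]
    [0.4079 0.2961] [0.4108 0.2966] [0.0829, 0.1239] 2.658
    [0.4071 0.2966] [0.4106 0.2967] [0.0817, 0.1177] 2.648
w1 carton_tray [0.458 0.133 0.009]
    [0.4516 0.1294] [0.4514 0.129 ] [0.0705, 0.1064] 0.185
    [0.4511 0.1293] [0.4512 0.1288] [0.07, 0.1001] 0.191
w1 spool_holder [ 0.436 -0.071  0.009]
    [ 0.4371 -0.0709] [ 0.4367 -0.0709] [0.0663, 0.0667] 2.542
    [ 0.4375 -0.0715] [ 0.4364 -0.071 ] [0.0651, 0.0651] 0.785
w1 bottle_holder [ 0.597 -0.042  0.009]
    [ 0.603  -0.0395] [ 0.6031 -0.0399] [0.0441, 0.0555] 2.554
    [ 0.6035 -0.04  ] [ 0.6034 -0.04  ] [0.0417, 0.0445] 2.356
w1 bottle_center [0.445 0.122 0.03 ]
    [0.4452 0.1218] [0.4452 0.1219] [0.0233, 0.0255] 0.785
    [0.4449 0.122 ] [0.445  0.1219] [0.0221, 0.0256] 0.322
w2 spool_holder [ 0.437 -0.074  0.009]
    [ 0.4386 -0.0754] [ 0.4376 -0.0747] [0.0638, 0.068] 2.593
    [ 0.437  -0.0745] [ 0.4371 -0.0747] [0.0629, 0.0629] 0.785
w2 bottle_holder [ 0.603 -0.043  0.009]
    [ 0.6027 -0.044 ] [ 0.6034 -0.0439] [0.0431, 0.0594] 0.525
    [ 0.6035 -0.0435] [ 0.604  -0.0438] [0.041, 0.0438] 0.785
w2 bottle_center [0.446 0.113 0.03 ]
    [0.4453 0.1147] [0.4448 0.114 ] [0.0228, 0.0477] 1.676
    [0.4453 0.1147] [0.4448 0.114 ] [0.0227, 0.0478] 1.695
w2 spool_center [ 0.417 -0.281  0.105]
    [ 0.4188 -0.2737] [ 0.4194 -0.2749] [0.046, 0.0546] 1.052
    [ 0.42  -0.274] [ 0.4193 -0.2748] [0.0438, 0.0537] 0.785
w2 carton_center [ 0.44  -0.269  0.066]Traceback (most recent call last):
  File "<stdin>", line 8, in <module>
  File "h.py", line 23, in outline
    c=max(cv2.findContours(mm,cv2.RETR_EXTERNAL,cv2.CHAIN_APPROX_NONE)[0],key=cv2.contourArea)
ValueError: max() iterable argument is empty
```

```bash
cat >> h.py <<'E'
def best(p,yaw):
    q0=np.array(r.read_joint_positions()); c=[]
    for k in (-1,0,1):
        s=r.solve_ik(p,down(yaw+k*np.pi))
        if s is not None: c.append((np.abs(np.array(s)-q0).max()+ (9 if abs(s[6])>2.8 else 0),yaw+k*np.pi))
    return min(c)[1]
def approach(xy,z,yaw,zs=.2,v=.15):
    p=[*xy,zs]; yaw=best(p,yaw); r.move_pose(p,down(yaw)); r.servo_line([*xy,z],v=v); return yaw
def lift(z=.2,v=.2):
    p=r.read_ee_pos(); r.servo_line([p[0],p[1],z],v=v)
def st(*a): print(*a,"t",round(r.read_time(),1),"w",round(r.read_grip_width(),4),"ff",np.round(r.read_finger_force(),1),"F",np.round(r.read_wrist_force(),1),"p",np.round(r.read_ee_pos(),4))
E
python3 - <<'E'
from h import *
import pickle
P1,P2=[pickle.load(open(n+".pkl","rb"))[0] for n in("w1","w2")]
approach((.445,.120),.023,-np.pi/2,.15); st("at")
r.command_gripper(.01); st("closed"); lift(.12); st("up")
approach((.6035,-.042),.0245,-np.pi/2,.12); st("place")
r.command_gripper(.06); lift(.15); st("rel")
r.move_pose([.36,-.27,.26],down(best([.36,-.27,.26],-np.pi/2)))
P2,im=shot("w3"); pickle.dump(P2,open("w3.pkl","wb")); im=im[:,:,::-1].copy()
for q,z in [("spool_center",.112),("carton_center",.066),("enclosure_center",.032)]:
    for d in r.masks_of("wrist",q)[:1]: print(q,d["p"],d["at"],ray("",d["at"],z,P2).round(3))
b=np.hstack([warp(im,P2,z,.31,.51,-.37,-.17,2000) for z in (.032,.066)])
cv2.imwrite("pics/warp.png",b); st()
E
```

```text
at t 7.4 w 0.0943 ff 0.0 F [-0.  -0.1  0.1] p [0.4456 0.1197 0.0235]
closed t 8.8 w 0.0102 ff 0.0 F [-0.7  0.  -0.3] p [0.445 0.12  0.023]
up t 9.4 w 0.0095 ff 0.0 F [ 0.6 -0.3 -0.7] p [0.4444 0.1204 0.1195]
place t 11.1 w 0.0102 ff 0.0 F [ 0.2  0.9 -1. ] p [ 0.604  -0.0418  0.0252]
rel t 12.8 w 0.06 ff 0.0 F [-0.   0.4 -0.5] p [ 0.6027 -0.0415  0.1491]
spool_center 0.84 [268.8, 132.3] [ 0.411 -0.281  0.112]
carton_center 0.92 [267.2, 118.5] [ 0.425 -0.281  0.066]
enclosure_center 0.69 [263.6, 100.9] [ 0.448 -0.277  0.032]
t 14.3 w 0.0602 ff 0.0 F [0.4 0.1 0. ] p [ 0.3607 -0.2694  0.2596]
```

View pics/warp.png

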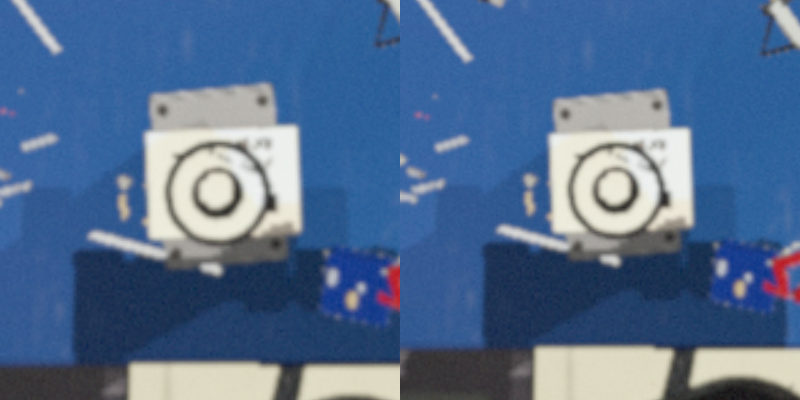

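View pics/w3.png

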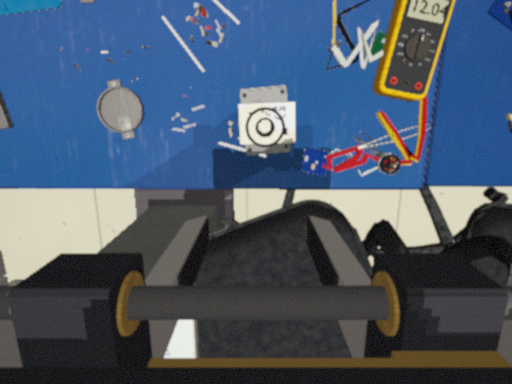

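The bottle grasp came up empty: the width went to 10 mm and there was no finger force. The pile is clear. The spool's flange is at (266,127), the carton's 70 mm side lies along world y, and the enclosure's 88 mm side is about along x. Next I look at the carton tray for the bottle.

Run:
```python
from h import *
import pickle
P3=pickle.load(open("w3.pkl","rb")); P2=pickle.load(open("w2.pkl","rb"))[0]
print("spool",ray("",(266,127),.112,P3),ray("",(328,199),.112,P2))
r.move_pose([.38,.12,.17],down(best([.38,.12,.17],-np.pi/2)))
P,im=shot("w4"); pickle.dump(P,open("w4.pkl","wb"))
for q,z in [("bottle_center",.041),("carton_tray",.009)]:
    for d in r.masks_of("wrist",q)[:2]: print(q,d["p"],d["at"],ray("",d["at"],z,P).round(3),outline(d["region"],P,z,9))
r.capture("top")
for d in r.search_frame("top","bottle_center"): print("top",d)
st(r.read_tool_rot())
```

```text
spool [ 0.41688427 -0.27814     0.112     ] [ 0.41981865 -0.27566432  0.112     ]
bottle_center 0.94 [255.6, 123.1] [0.441 0.121 0.041] [(array([0.4438, 0.1217], dtype=float32), array([0.4436, 0.1214]), [0.0205, 0.0212], 2.356), (array([0.4438, 0.1217], dtype=float32), array([0.4436, 0.1214]), [0.0205, 0.0212], 2.356)]
carton_tray 0.59 [244.1, 107.3] [0.458 0.134 0.009] [(array([0.4496, 0.1292], dtype=float32), array([0.4499, 0.1292]), [0.0705, 0.1054], 0.18), (array([0.4497, 0.129 ], dtype=float32), array([0.45  , 0.1292]), [0.0704, 0.1053], 0.191)]
[ 9.99999654e-01 -7.96740960e-04  2.29835710e-04 -6.70162415e-05] t 16.0 w 0.0598 ff 0.0 F [ 0.3 -0.3  0.3] p [0.3804 0.1194 0.1702]
```

View pics/w4.png

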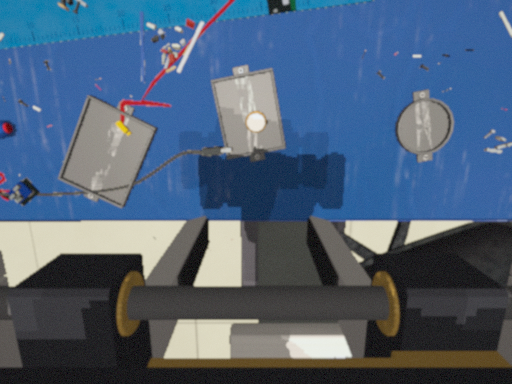

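Run:
```python
from h import *
y=approach((.4437,.1212),.07,-np.pi/2,.15); print(y); a=shot("a")[1]
r.servo_line([.4437,.1212,.023]); b=shot("b")[1]; s=r.capture("side")[140:240,150:300]
r.command_gripper(.022); c=shot("c")[1]; st()
m=np.hstack([a[60:330,120:390],b[60:330,120:390],c[60:330,120:390]])[:,:,::-1]
cv2.imwrite("pics/m.png",m[:, :800])
```

```text
-1.5707963267948966
t 18.5 w 0.022 ff 0.0 F [-0.4 -1.   0.1] p [0.4437 0.1212 0.023 ]
```

View pics/m.png

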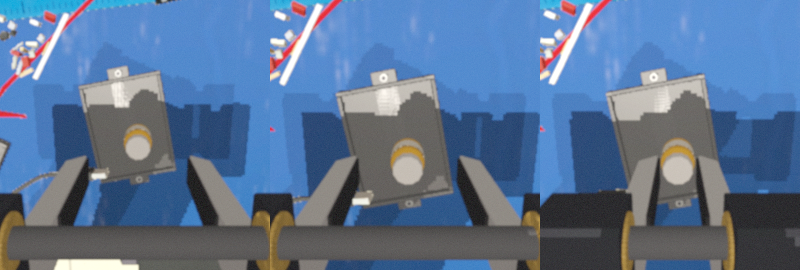

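The bottle sits between the fingers. I close further and check the contact.

Run:
```python
from h import *
out=[]
for w in (.018,.0):
    r.command_gripper(w); st(w); out.append(shot("c%d"%(w*1000))[1])
lift(.08,.1); r.dwell(.2); st("lift"); out.append(shot("d")[1])
cv2.imwrite("pics/m2.png",np.hstack([i[60:330,120:385] for i in out])[:,:,::-1])
```

```text
0.018 t 18.8 w 0.018 ff 0.0 F [-0.4 -0.8 -0.8] p [0.4437 0.1212 0.023 ]
0.0 t 19.3 w 0.0005 ff 0.0 F [ 0.3 -0.3  0.1] p [0.4437 0.1212 0.023 ]
lift t 20.3 w 0.0004 ff 0.0 F [-0.2  0.6 -0.4] p [0.4433 0.121  0.0795]
```

View pics/m2.png

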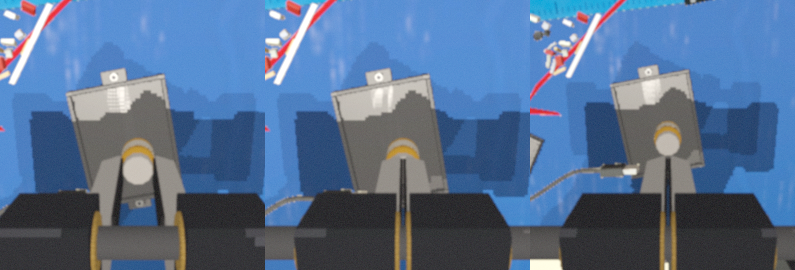

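Run:
```python
from h import *
import pickle
P=r.camera_params("wrist"); R=P["R"]; t0=-R.T@P["t"]-r.read_ee_pos()
A=[];B=[]
for tcp,px in [((.4437,.1212,.07),(257,207)),((.4437,.1212,.023),(258,228)),((.3804,.1194,.1702),(256,121))]:
    o=np.array(tcp)+t0; d=R.T@np.linalg.inv(P["mtx"])@[*px,1]; d/=np.linalg.norm(d)
    for z in (.0,.041,.06): print(z,np.round(o+d*(z-o[2])/d[2],4),end=" ")
    print()
    M=np.eye(3)-np.outer(d,d); A.append(M);B.append(M@o)
x=np.linalg.lstsq(np.vstack(A),np.hstack(B),rcond=None); print(x[0],x[1])
# where do tips / TCP project
for zz in (.011,0,-.008):
    c=R@(np.array([0,0,-zz])-t0); print(zz,(P["mtx"]@c/c[2])[:2])
```

```text
0.0 [0.4312 0.1219 0.    ] 0.041 [0.4437 0.1219 0.041 ] 0.06 [0.4495 0.1219 0.06  ] 
0.0 [0.4288 0.1211 0.    ] 0.041 [0.4444 0.1213 0.041 ] 0.06 [0.4516 0.1213 0.06  ] 
0.0 [0.4419 0.1212 0.    ] 0.041 [0.4429 0.121  0.041 ] 0.06 [0.4433 0.121  0.06  ] 
[0.44272338 0.12139899 0.03715207] [4.35982113e-07]
0.011 [257.96100612 214.34602624]
0 [258.01199928 219.43808493]
-0.008 [258.05244519 223.47691979]
```

Triangulation puts the cap where I aimed, yet the fingers closed without touching it. In the images the fingertips look shorter than stated, so they may be passing over the cap. I probe lower in small steps, watching the wrist force.

Run:
```python
from h import *
r.command_gripper(.045); r.servo_line([.443,.1214,.023])
z=.023; f0=np.array(r.read_wrist_force())
while z>-.016:
    z-=.003; r.servo_line([.443,.1214,z],v=.03); f=np.array(r.read_wrist_force())-f0
    if abs(f[2])>3: break
st("z",z,f.round(1))
r.servo_line([.443,.1214,z+.004],v=.03); a=shot("e0")[1]
r.command_gripper(.012); st("closed"); b=shot("e1")[1]
cv2.imwrite("pics/m3.png",np.hstack([i[100:320,130:385] for i in (a,b)])[:,:,::-1])
```

```text
z -0.015999999999999997 [-3.1  0.2 23.4] t 24.9 w 0.0452 ff 11.8 F [-3.5  0.6 23.7] p [ 0.4436  0.1214 -0.0144]
closed t 25.8 w 0.0218 ff 30.0 F [ 0.3 -0.2 -1.4] p [ 0.4429  0.1214 -0.0121]
```

View pics/m3.png

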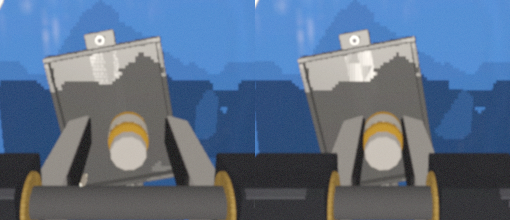

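Contact came at a reported TCP z of about -0.015, so the tips stand some 18–23 mm higher than documented. The picture now shows the bottle held between the fingers, with width 22 mm and 30 N. I place it with a guarded descent.

```bash
cat >> h.py <<'E'
def lower(xy,z0,zmin,step=.002,th=4):
    r.servo_line([*xy,z0],v=.12); r.dwell(.15); f0=r.read_wrist_force()[2]; z=z0
    while z>zmin:
        z-=step; r.servo_line([*xy,z],v=.04)
        if abs(r.read_wrist_force()[2]-f0)>th: break
    return z
E
python3 - <<'E'
from h import *
lift(.08); st("up")
xy=(.6035,-.042); yaw=best([*xy,.08],-np.pi/2); r.move_pose([*xy,.08],down(yaw))
z=lower(xy,-.004,-.014); st("down",z)
r.command_gripper(.04); lift(.08); st("rel")
# look: camera over holder, and spool
p=[.53,-.042,.2]; r.move_pose(p,down(best(p,-np.pi/2))); P,im=shot("f")
for q,zz in [("bottle_center",.041),("bottle_holder",.009)]:
    for d in r.masks_of("wrist",q)[:1]: print(q,d["p"],d["at"],ray("",d["at"],zz,P).round(4),outline(d["region"],P,zz,9)[0])
cv2.imwrite("pics/f2.png",cv2.resize(im[60:200,180:340,::-1],None,fx=3,fy=3)); st()
E
```

```text
up t 26.4 w 0.0221 ff 30.0 F [-0.4  0.7  0. ] p [0.4425 0.1218 0.0795]
down -0.014 t 29.6 w 0.0217 ff 30.0 F [-3.1  1.7 12.4] p [ 0.6036 -0.042  -0.0123]
rel t 30.7 w 0.0401 ff 0.0 F [-0.5  0.4  0. ] p [ 0.6036 -0.0427  0.0791]
bottle_center 0.73 [256.8, 110.0] [ 0.6038 -0.04    0.041 ] (array([ 0.603 , -0.0415], dtype=float32), array([ 0.6031, -0.0415]), [0.021, 0.022], 0.0)
bottle_holder 0.91 [258.8, 105.3] [ 0.6097 -0.0424  0.009 ] (array([ 0.604, -0.042], dtype=float32), array([ 0.6043, -0.0421]), [0.042, 0.06], 0.0)
t 31.5 w 0.0404 ff 0.0 F [-0.1 -0.2  0.5] p [ 0.5298 -0.0415  0.198 ]
```

View pics/f2.png

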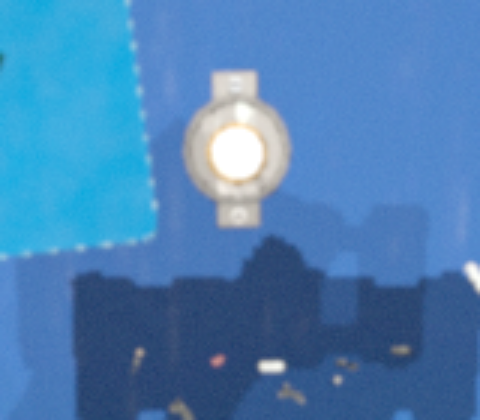

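The bottle stands centred in its holder at (237,152) in the crop. I correct the tool height offset by 34 mm and move on to the spool and then the carton.

Run:
```python
from h import *
r.command_gripper(.094)
approach((.418,-.277),.0536,-np.pi/2,.13); r.command_gripper(.03); st("spool grip")
lift(.13); st("up")
xy=(.437,-.073); r.move_pose([*xy,.1],down(best([*xy,.1],-np.pi/2)))
z=lower(xy,-.001,-.013); st("down",z)
r.command_gripper(.075); lift(.12); st("rel")
p=[.36,-.2,.22]; r.move_pose(p,down(best(p,-np.pi/2))); P,im=shot("g")
for q,zz in [("spool_center",.049),("spool_holder",.009),("carton_center",.066),("enclosure_center",.032)]:
    for d in r.masks_of("wrist",q)[:1]: print(q,d["p"],d["at"],ray("",d["at"],zz,P).round(4),*outline(d["region"],P,zz,9)[1])
cv2.imwrite("pics/g2.png",np.hstack([warp(im,P,.049,.34,.54,-.17,.03,2000),warp(im,P,.066,.32,.52,-.38,-.18,2000)])[:,:,::-1]); st()
```

```text
spool grip t 35.0 w 0.0438 ff 30.0 F [ 0.4 -0.1  0.2] p [ 0.418  -0.2769  0.0536]
up t 35.5 w 0.0434 ff 30.0 F [-0.6 -0.1 -1.4] p [ 0.4179 -0.2763  0.1295]
down -0.011000000000000001 t 38.7 w 0.0435 ff 30.0 F [-1.3  1.5 14.4] p [ 0.4373 -0.073  -0.01  ]
rel t 40.2 w 0.0748 ff 0.0 F [ 0.1  0.1 -0. ] p [ 0.4364 -0.0725  0.1193]
spool_center 0.65 [152.9, 109.7] [ 0.4344 -0.0773  0.049 ] [ 0.436 -0.078] [ 0.4357 -0.0783] [0.042, 0.054] 1.571
spool_holder 0.7 [176.5, 104.2] [ 0.4416 -0.0949  0.009 ] [ 0.4373 -0.0848] [ 0.4366 -0.0859] [0.0446, 0.0812] 0.092
carton_center 0.75 [328.6, 120.9] [ 0.4223 -0.277   0.066 ] [ 0.4205 -0.2781] [ 0.4205 -0.2783] [0.0498, 0.0737] 1.592
enclosure_center 0.72 [321.4, 96.7] [ 0.4498 -0.2744  0.032 ] [ 0.4553 -0.2736] [ 0.4558 -0.2745] [0.0207, 0.0656] 1.676
t 41.2 w 0.0753 ff 0.0 F [ 0.2 -0.1 -0.6] p [ 0.3602 -0.1988  0.2192]
```

View pics/g2.png

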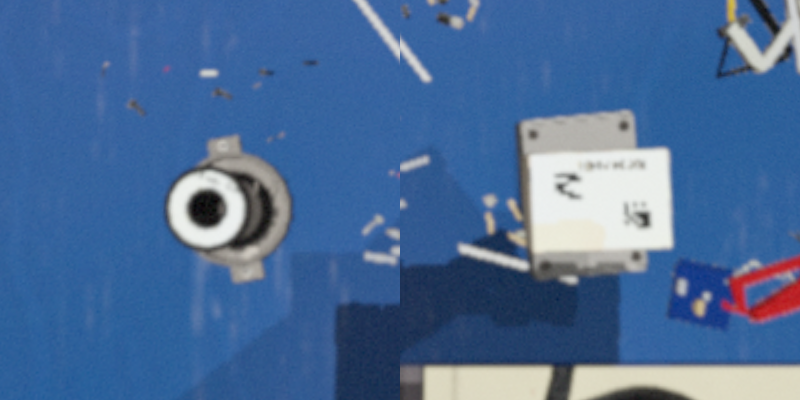

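The spool is centred in its holder, top at (207,209). The carton's top centre is at (0.420,-0.280), with its 50 mm side along x. Next are the carton and then the enclosure.

Run:
```python
from h import *
r.command_gripper(.094)
approach((.420,-.280),.018,.04,.12); r.command_gripper(.035); st("carton grip")
lift(.12); st("up")
xy=(.4505,.1291); yaw=best([*xy,.1],.19+np.pi/2); r.move_pose([*xy,.1],down(yaw))
z=lower(xy,-.003,-.014); st("down",z)
r.command_gripper(.075); lift(.12); st("rel")
p=[.36,-.27,.2]; r.move_pose(p,down(best(p,-np.pi/2))); P,im=shot("h1")
for d in r.masks_of("wrist","enclosure_center")[:1]: print(d["p"],d["at"],ray("",d["at"],.032,P).round(4),*outline(d["region"],P,.032,9)[1])
p=[.37,.2,.22]; r.move_pose(p,down(best(p,-np.pi/2))); P2,im2=shot("h2")
for q,zz in [("carton_center",.037),("carton_tray",.009),("enclosure_tray",.009)]:
    for d in r.masks_of("wrist",q)[:1]: print(q,d["p"],d["at"],ray("",d["at"],zz,P2).round(4),*outline(d["region"],P2,zz,31)[1])
cv2.imwrite("pics/h.png",np.hstack([warp(im,P,.032,.32,.52,-.38,-.18,2000),warp(im2,P2,.037,.35,.55,.03,.23,2000)])[:,:,::-1]); st()
```

```text
carton grip t 44.2 w 0.05 ff 30.0 F [-0.5  0.5  0. ] p [ 0.42  -0.28   0.018]
up t 44.9 w 0.0498 ff 30.0 F [ 0.3 -0.6  0.4] p [ 0.4198 -0.2792  0.1193]
down -0.013000000000000001 t 48.8 w 0.0497 ff 30.0 F [-1.9 -0.  15.6] p [ 0.4508  0.1292 -0.0118]
rel t 50.2 w 0.0748 ff 0.0 F [0.5 0.  0.1] p [0.4496 0.1288 0.1192]
0.65 [265.5, 121.9] [ 0.4213 -0.2777  0.032 ] [ 0.4221 -0.2791] [ 0.422 -0.279] [0.0638, 0.0885] 0.091
carton_center 0.74 [315.0, 99.5] [0.4568 0.1309 0.037 ] [0.451  0.1312] [0.4513 0.1313] [0.0533, 0.0689] 0.185Traceback (most recent call last):
  File "<stdin>", line 12, in <module>
  File "h.py", line 23, in outline
    c=max(cv2.findContours(mm,cv2.RETR_EXTERNAL,cv2.CHAIN_APPROX_NONE)[0],key=cv2.contourArea)
ValueError: max() iterable argument is empty
```

Run:
```python
from h import *
import pickle
P=pickle.load(open("w4.pkl","rb"))
c=np.array([ray("",q,.009,P)[:2] for q in [(90,97),(157,130),(124,207),(59,178)]]); e=c-np.roll(c,1,0)
print(c.mean(0),np.linalg.norm(e,axis=1),[np.arctan2(*v[::-1])%np.pi for v in e])
P2,im2=shot("h3")
for d in r.masks_of("wrist","enclosure_tray")[:1]: print(d["p"],d["at"],[x for x in outline(d["region"],P2,.009,31)])
cv2.imwrite("pics/h.png",np.hstack([warp(im2,P2,.009,.31,.51,.2,.4,2000),warp(im2,P2,.037,.35,.55,.03,.23,2000)])[:,:,::-1])
```

```text
[0.40515112 0.29420145] [0.10420473 0.08053078 0.10331125 0.08172205] [np.float64(2.6542287546374563), np.float64(1.1028246919115943), np.float64(2.665547512932177), np.float64(1.1135595091449741)]
0.62 [184.8, 140.8] [(array([0.4074, 0.2973], dtype=float32), array([0.4064, 0.2972]), [0.085, 0.1239], 2.678), (array([0.4062, 0.2979], dtype=float32), array([0.4063, 0.2973]), [0.0841, 0.1203], 2.678)]Traceback (most recent call last):
  File "<stdin>", line 8, in <module>
    return _nx.concatenate(arrs, 1, dtype=dtype, casting=casting)
           ~~~~~~~~~~~~~~~^^^^^^^^^^^^^^^^^^^^^^^^^^^^^^^^^^^^^^^
ValueError: all the input array dimensions except for the concatenation axis must match exactly, but along dimension 0, the array at index 0 has size 400 and the array at index 1 has size 401
```

Run:
```python
from h import *
r.command_gripper(.094)
approach((.4221,-.279),-.0134,.091+np.pi/2,.1); r.command_gripper(.045); st("enc grip")
lift(.12); st("up")
xy=(.4068,.2965); yaw=best([*xy,.1],2.66+np.pi/2); r.move_pose([*xy,.1],down(yaw))
z=lower(xy,-.003,-.015); st("down",z)
r.command_gripper(.085); lift(.12); st("rel")
p=[.35,.2,.2]; r.move_pose(p,down(best(p,-np.pi/2))); P2,im2=shot("k")
for q,zz in [("enclosure_center",.035),("enclosure_tray",.009),("carton_center",.037)]:
    for d in r.masks_of("wrist",q)[:1]: print(q,d["p"],d["at"],*outline(d["region"],P2,zz,9)[1])
cv2.imwrite("pics/k2.png",np.hstack([warp(im2,P2,.035,.31,.51,.2,.4,2000)[:400],warp(im2,P2,.037,.35,.55,.03,.23,2000)[:400]])[:,:,::-1]); st()
```

```text
enc grip t 57.6 w 0.0617 ff 30.0 F [0.4 0.4 3.5] p [ 0.4223 -0.2791 -0.0132]
up t 58.5 w 0.0616 ff 30.0 F [-0.8  0.2 -0.8] p [ 0.4218 -0.2783  0.1191]
down -0.011000000000000001 t 62.7 w 0.0618 ff 30.0 F [-0.9 -0.4  8.3] p [ 0.407   0.2966 -0.0103]
rel t 64.1 w 0.0848 ff 0.0 F [-0.7 -0.1 -0.5] p [0.4061 0.2961 0.1194]
enclosure_center 0.67 [327.5, 209.5] [0.4045 0.2925] [0.3977 0.2898] [0.0717, 0.0916] 2.661
enclosure_tray 0.92 [336.8, 177.1] [0.3784 0.2843] [0.3736 0.2942] [0.0693, 0.1293] 2.023
carton_center 0.75 [204.8, 246.3] [0.4453 0.1313] [0.4472 0.1345] [0.0576, 0.0795] 0.227
t 64.9 w 0.0846 ff 0.0 F [-0.   0.2  0.3] p [0.3501 0.2009 0.1989]
```

View pics/k2.png

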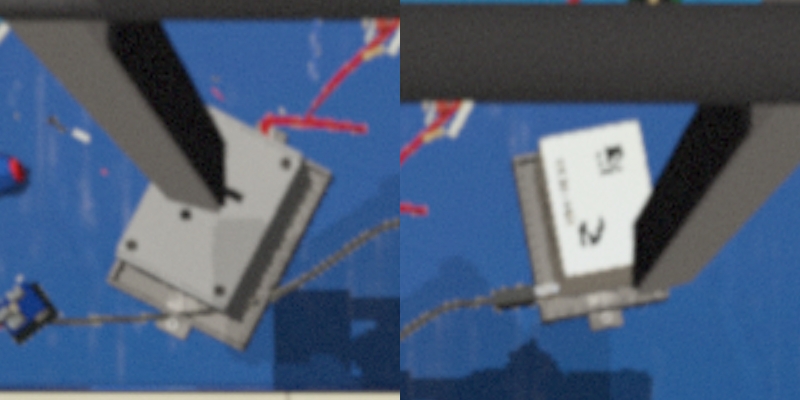

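The lowering contact height (-0.0103) matches the tray floor. The enclosure and carton look seated, but the fingers block part of the view. One clean look at everything, then I hand in.

Run:
```python
from h import *
r.move_pose([.38,.2,.25],down(-np.pi/2)); P,im=shot("z1")
for q,zz in [("enclosure_center",.035),("carton_center",.037)]:
    for d in r.masks_of("wrist",q)[:1]: print(q,d["p"],d["at"],*outline(d["region"],P,zz,9)[1])
cv2.imwrite("pics/z.png",np.hstack([warp(im,P,.035,.31,.51,.2,.4,2000)[:400],warp(im,P,.037,.35,.55,.03,.23,2000)[:400]])[:,:,::-1]); st()
```

```text
enclosure_center 0.78 [187.5, 143.8] [0.4095 0.2937] [0.4091 0.294 ] [0.0651, 0.0914] 2.652
carton_center 0.96 [309.7, 109.3] [0.4521 0.131 ] [0.4521 0.1313] [0.053, 0.0692] 0.184
t 67.2 w 0.0854 ff 0.0 F [ 0.6 -0.6 -0.8] p [0.38   0.1999 0.25  ]
```

View pics/z.png

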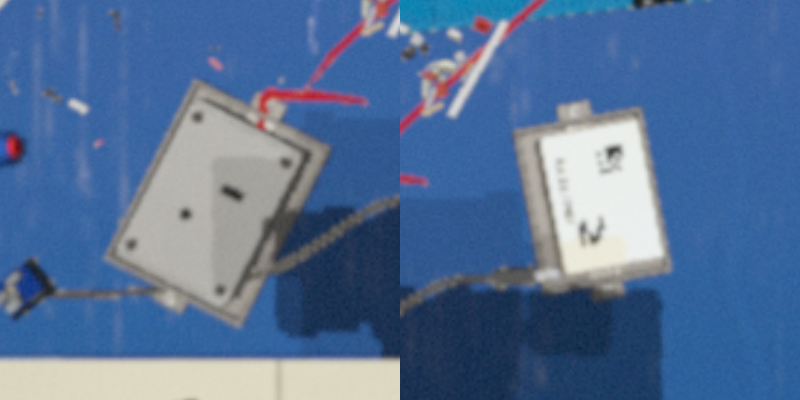

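The enclosure, centred at (0.409,0.294), and the carton, at (0.452,0.131), both sit flat inside their trays.

```bash
python3 -c "
from plant import r
print(r.sign_off(), r.read_time())"
```

```text
the job is handed in; nothing more can be done
the job is handed in; nothing more can be done
```

I handed the job in at about 67 s with the enclosure, carton, spool and bottle each in its own holder, checked by camera after placing; the meter and cutters were not approached, and the judge's verdict was not reported.

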